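# Fit the guide plate to the bobbin winder

## Task

The thin brass guide plate lies flat on the wooden stand: pressing gently on top of it, slide it out over the stand's open edge, orange end first, until enough of it overhangs to take hold of. Pick it up by the overhanging end and lower it onto the blue winder bracket so that its hole drops over the pin and it lies flat and straight along the bracket with the orange end sticking out on the free side; then let go. Do not bend the plate or let it fall onto the table, and leave the spools, the ring and the screwdriver where they are.

Things in the scene. Friction and masses are not known exactly. Their poses are not given: they have to be found in the camera images.
- guide: Guide plate: thin flat brass plate, 120 x 36 mm and 2.5 mm thick, about 85 g, lying flat on the stand (too thin to pick off it). Origin: centre of its underside; x runs lengthwise from the plain end (top painted orange) to the end with the hole, y across, z up. Bends if pressed on the stand or bracket with over 32 N
- guide_nose (a point): Middle of the plate's plain, orange-painted end edge, at its underside (60 mm from the origin along -x of the plate). A closed gripper's tips pressed on top of the plate drag it along (8 to 14 N is plenty); friction differs from run to run and the tips may slip. The wood is hard: touching down at more than about 10 mm/s can already bend the plate
- guide_hole (a point): Centre of the plate's round hole, 14 mm wide, at its underside (42 mm from the origin along +x of the plate)
- stand: Low grey-painted wooden stand with dark rims, fixed to the table, 220 (x) by 240 mm (y); its flat top is 50 mm above its origin, which lies under its centre, 0 to 15 mm above the table. Rims 8 mm high, 8 to 10 mm thick, stand on three sides; the side towards its own -x (roughly towards the robot) is open
- stand_edge (a point): Middle of the stand's open edge, on its top surface; the edge runs along y of the stand
- bracket: Blue bracket of the bobbin winder, fixed: a block 44 mm wide (y) and 60 mm high with a flat top, from x = -55 to +30 mm of its own frame; origin at table height under the steel pin on its top. A wooden bearing with a grey roller, up to 66 mm high, stands behind it at x = 30 to 90 mm. The fitted plate lies along x, its orange end out to -x, 47 mm past the block
- seat (a point): Foot of the upright locating pin, on the bracket's flat top, 60 mm above the table; axes as the bracket's. The pin is 10 mm thick, straight for 9 mm, then tapers to a 4 mm tip 15 mm above the top
- spool_coral: Coral thread spool with grey flanges, 44 mm across, 48 mm high, standing in a back corner of the stand. Not to be disturbed. Origin at the middle of its underside
- steel_ring: Thick steel ring, 30 mm across, 6 mm high, lying on the stand near its side rim. Not to be disturbed. Origin at the middle of its underside
- spool_yellow: Yellow thread spool, 44 mm across, 55 mm high, standing on the table. Not to be disturbed. Origin at the middle of its underside
- spool_teal: Green thread spool with grey flanges, 44 mm across, 55 mm high, standing on the table. Not to be disturbed. Origin at the middle of its underside
- spool_red: Red thread spool with grey flanges, 44 mm across, 55 mm high, standing on the table. Not to be disturbed. Origin at the middle of its underside
- spool_blue: Blue thread spool with grey flanges, 44 mm across, 55 mm high, standing on the table. Not to be disturbed. Origin at the middle of its underside
- screwdriver: Screwdriver with a wooden handle, 200 mm long, lying on the table. Not to be disturbed. Origin at the middle of its underside
Mind the look-alikes: they are no part of the job. There is more than one size of the guide; the one meant has the size given above.

How it is judged (in metres and radians):
On the way, in this order (a step that is already met when the one before it is completed fails the run):
1. the plate has been slid out until its orange end overhangs the stand's open edge by 20 mm or more, still lying flat on the stand (x of guide_nose in the frame of stand_edge below -0.02 m and angle between guide's own z axis and vertical below 0.06 rad and z of guide in the frame of stand_edge between -0.003 and 0.004 m), for 0.2 s.
2. the plate has been picked up clear of the stand (z of guide in the frame of stand_edge above 0.02 m and contact force between guide and stand below 0.1 N and contact force between the fingers and guide above 1 N), for 0.2 s.
At the end, for the whole second after the job is handed in: the plate's hole is over the pin (within 3.2 mm of centre), the plate lies flat on the bracket's top (within 2 mm, tilted less than 0.05 rad) along the bracket (within 0.2 rad) with the orange end out on the free side (-x), at rest and released (horizontal distance between guide_hole and seat below 0.0032 m and z of guide in the frame of seat between -0.002 and 0.002 m and angle between guide's own z axis and vertical below 0.05 rad and angle between the x axis of guide and the x axis of bracket, either way round below 0.2 rad and x of guide_nose in the frame of seat below -0.09 m and linear speed of guide below 0.01 m/s and angular speed of guide below 0.1 rad/s); the robot touches nothing.
It fails at once if the plate is pressed against the stand with more than 32 N (contact force between guide and stand above 32 N).
It fails at once if the plate is pressed against the bracket with more than 32 N (contact force between guide and bracket above 32 N).
It fails at once if the plate falls below the stand's top towards the table (height (world z) of guide below 0.03 m).
It fails at once if a bystander is moved by more than 15 mm (distance of any of spool_coral, steel_ring, spool_yellow, spool_teal, spool_red, spool_blue, screwdriver from where it was at the start of the episode above 0.015 m).
It also fails if it takes over 67 s, if anything falls off the work surface, if the arm or the gripper's body presses on something with over 40 N, if the wrist force passes 120 N, or if a joint passes its speed limit or range.

## Robot

A 6-joint arm with a two-finger parallel gripper is mounted at the origin on the work surface. World frame = base frame: x ahead of the robot, y to its left, z up, the work surface at z = 0. Lengths are in mm, angles in rad, forces in N, time in s.
With the tool pointing down it reaches from about 400 to 925 mm from the base axis. Payload 12.5 kg.
Tool frame: the origin (TCP) lies on the centre line of the jaws, within the pads' length; the fingertips stand 8 mm ahead of it and the grasp point (between the pads) lies 11 mm behind it; z points along the fingers, x is the direction in which the jaws open and shut, and the axes are right-handed (so a half turn about z gives the same grasp; the last joint's range is limited). The gripper opens to 95 mm and grips with 3 to 60 N. Pads are 20 mm wide; open, the fingers measure 119 mm over their backs; the gripper's body (75 mm by 180 mm) begins 59 mm behind the grasp point.
Start: joints at [1.025, 0.491, 1.559, -0, 1.092, -0.106], TCP at [266.085, 565.548, 222.661] pointing down, gripper open.
Joint ranges: [-3.1, 3.1], [-0.84, 2.19], [0.05, 2.79], [-1.13, 4.28], [0.06, 2.93], [-2.69, 2.69]. Speed limits (rad/s): [2.22, 2.22, 2.79, 3.14, 3.14, 3.14].

## Interface

Orientations are given as [roll, pitch, yaw] about the fixed x, y, z axes, in that order (R = Rz(yaw) Ry(pitch) Rx(roll)).
In Python, from cell import env gives the robot as it stands. The module is installed in compiled form; this text tells all that it offers.
- The arm moves only by the tool send_rows, never from a script. Its argument "moves" is a list that holds one entry, the list of rows, each a list of 6 numbers: the shift along the tool's x, y, z as a fraction of full scale, then the turn, a rotation vector about the tool's x, y, z as a fraction of full scale. A call has 1 to 12 rows; each row is the pose to reach, as a shift and turn from the pose commanded when the call began, along the tool's axes at that moment; what a row does not reach only later rows make up. Full scale, the value 1, is 0.3 m for a shift and 90 degrees for a turn. A row lasts 1/12 s, in which the tool goes at most 41.7 mm and 7.16 degrees, less where a joint would pass 70% of its speed; a pose out of reach is approached as far as the arm can. A call with a number of a shift or a turn outside -1 to 1 is refused whole. A call with a gripper value outside its range is refused whole. "grip" is the gripper's target within -1 to 1 (shut at 1, half-way at 0, fully open at -1), set as the call begins (left out, the last holds). The fingers move at their own pace and stop on an object; the grip force is fixed at half the most. Time passes only in rows, so rows that repeat a pose let the fingers close. It gives the time, the measured TCP pose, the force and the opening at its end, in the units of the state.
- env.state(): the state, without advancing time (a new reading comes with each control period).
- env.read_camera(name): name is "side" or "top" or "wrist"; returns a dict with "image" (480x640x3 uint8, red, green, blue), "mtx" (3x3 intrinsics, pixels), "T" (4x4, takes a point from camera to world coordinates); the wrist camera has in their place "mount" (4x4, takes a point from camera to tool coordinates, whose origin is the TCP and whose axes are the tool frame's). Camera axes: x right, y up, looking along -z (the intrinsics and any distortion apply to the point x, -y, -z); pixel columns grow to the right and rows downward; lengths in mm; the calibration is good to about 2 mm. A picture is of the moment at which its call begins: read the wrist's pose just before it. There is no depth.
- env.job_done(): hands the job in, once; it reports no verdict.
Trained networks look in the newest picture that a camera, given by its name, has taken for a name from the list of things; names that differ only in an ending like _2 or _b are one class to them, and where a whole thing is asked for, a point or a joint stands for the part that bears it (a point fixed in the world has none). Each returns a list of dicts, best first, with "confidence" (0 to 1); they miss things now and then, are a little off and sometimes report something else, mostly with a low value. They report only what shows in the picture. A call takes as long as a camera call. They do not tell look-alikes from the thing itself.
- env.look_for(camera, thing): "xy" ([column, row] in pixels, amid what is visible of it).
- env.outline_of(camera, thing): "region" (480x640 bool, what is visible of it) and "xy" ([column, row] in pixels, amid what is visible of it).
The state is a dict: "t": time; "joints": joint angles; "qvel": joint speeds; "tau": joint torques, N m; "eef_pos": TCP position; "tcp_rot": TCP orientation; "ft_force": force on the tool from outside, world axes, zero at the start; "moment": the same for the moment, N m; "opening": opening from 0.0 (shut) to 1.0 (fully open).
Only numpy, scipy, OpenCV 4.12 (cv2) and the standard library are available. Lean on these libraries where they do the work, as an engineer would, in place of code of your own. Each camera call takes 0.05 s, during which the arm holds its last target. There are 200 camera calls.

## Working session

There is one attempt and no reset: what is moved stays moved. The work goes in short steps, Python scripts to look and compute and a tool call to move; the robot and the scene stay as the last step left them, time stands still between calls to the robot, and variables do not carry over. Pictures are saved under pics/ and viewed, about 8 in all and at most 12, crops included, and the job is handed in when it is done.

Besides the shell and the picture viewer there is one more tool, called after ">>>" by a JSON object that holds its "op" and its "data". send_rows: Moves the arm, as the interface text tells. Its arguments: {"type":"object","properties":{"moves":{"type":"array","items":{"type":"array","items":{"type":"array","items":{"type":"number"}}}},"grip":{"type":"number"}},"required":["moves"]}

```bash
mkdir -p pics; cat > h.py <<'E'
import numpy as np, cv2
from scipy.spatial.transform import Rotation as R
from cell import env
def cam(n):
    s=env.state(); c=env.read_camera(n)
    if 'T' in c: T=np.array(c['T'],float)
    else:
        W=np.eye(4); W[:3,:3]=R.from_euler('xyz',s['tcp_rot']).as_matrix(); W[:3,3]=s['eef_pos']
        T=W@np.array(c['mount'],float)
    return c['image'],np.array(c['mtx'],float),T,c
def ray(K,T,uv,z):
    uv=np.atleast_2d(np.array(uv,float)); d=np.c_[(uv[:,0]-K[0,2])/K[0,0],-(uv[:,1]-K[1,2])/K[1,1],-np.ones(len(uv))]@T[:3,:3].T
    o=T[:3,3]; return o+d*((z-o[2])/d[:,2])[:,None]
def proj(K,T,P):
    p=(np.atleast_2d(P)-T[:3,3])@T[:3,:3]
    return np.c_[K[0,0]*p[:,0]/-p[:,2]+K[0,2],K[1,1]*p[:,1]/p[:,2]+K[1,2]]
def save(n,im): cv2.imwrite('pics/'+n,im[:,:,::-1])
E
python3 - <<'E'
from h import *
s=env.state(); print({k:np.round(v,3) for k,v in s.items()})
for n in ['top','side']:
    im,K,T,c=cam(n); save(n+'0.png',im); print(n,[k for k in c],np.round(K,1).tolist(),np.round(T,3).tolist())
    for t in ['guide','guide_nose','guide_hole','stand','stand_edge','bracket','seat','steel_ring','spool_coral']:
        try: print(t,[(np.round(d['xy']).tolist(),round(d['confidence'],2)) for d in env.look_for(n,t)][:4])
        except Exception as e: print(t,e)
E
```

```text
{'t': np.float64(0.0), 'joints': array([ 1.025,  0.492,  1.559, -0.   ,  1.092, -0.106]), 'qvel': array([ 0.002,  0.001,  0.   ,  0.001, -0.   ,  0.001]), 'tau': array([ 1.0000e-03, -6.1263e+01, -2.5818e+01,  6.9000e-02,  4.8000e-02,
       -0.0000e+00]), 'eef_pos': array([265.945, 565.3  , 222.037]), 'tcp_rot': array([-3.141e+00,  1.000e-03,  1.131e+00]), 'ft_force': array([ 0.075,  0.293, -0.091]), 'moment': array([ 0.008,  0.032, -0.024]), 'opening': np.float64(1.001)}
top ['image', 'mtx', 'T'] [[474.5, 0.0, 324.5], [0.0, 474.5, 232.9], [0.0, 0.0, 1.0]] [[0.004, 0.993, -0.114, 431.402], [-0.999, 0.008, 0.033, 49.384], [0.034, 0.114, 0.993, 1163.174], [0.0, 0.0, 0.0, 1.0]]
guide [([249.0, 335.0], 0.93), ([241.0, 131.0], 0.76), ([236.0, 209.0], 0.58)]
guide_nose [([248.0, 337.0], 0.97), ([237.0, 212.0], 0.86), ([243.0, 132.0], 0.82)]
guide_hole [([246.0, 332.0], 0.96), ([236.0, 214.0], 0.56), ([242.0, 132.0], 0.53)]
stand [([233.0, 227.0], 0.95)]
stand_edge [([234.0, 228.0], 0.74)]
bracket [([424.0, 209.0], 0.81)]
seat [([185.0, 208.0], 0.6), ([423.0, 211.0], 0.58)]
steel_ring []
spool_coral [([186.0, 210.0], 0.57)]
side ['image', 'mtx', 'T'] [[524.0, 0.0, 317.0], [0.0, 524.0, 238.5], [0.0, 0.0, 1.0]] [[0.905, 0.324, -0.277, 267.654], [-0.426, 0.677, -0.6, -633.364], [-0.007, 0.661, 0.75, 909.712], [0.0, 0.0, 0.0, 1.0]]
guide [([181.0, 249.0], 0.73), ([369.0, 178.0], 0.63)]
guide_nose [([184.0, 251.0], 0.95), ([295.0, 185.0], 0.87), ([368.0, 177.0], 0.7), ([456.0, 430.0], 0.6)]
guide_hole [([184.0, 255.0], 0.82), ([370.0, 178.0], 0.78), ([289.0, 189.0], 0.55)]
stand [([284.0, 202.0], 0.8)]
stand_edge []
bracket [([389.0, 346.0], 0.78)]
seat [([388.0, 346.0], 0.66), ([291.0, 186.0], 0.26)]
steel_ring [([258.0, 170.0], 0.38), ([175.0, 167.0], 0.16)]
spool_coral [([274.0, 150.0], 0.57)]
```

View pics/top0.png

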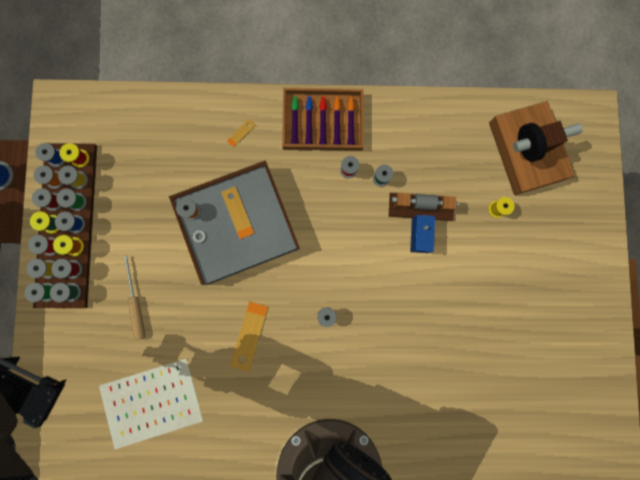

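View pics/side0.png

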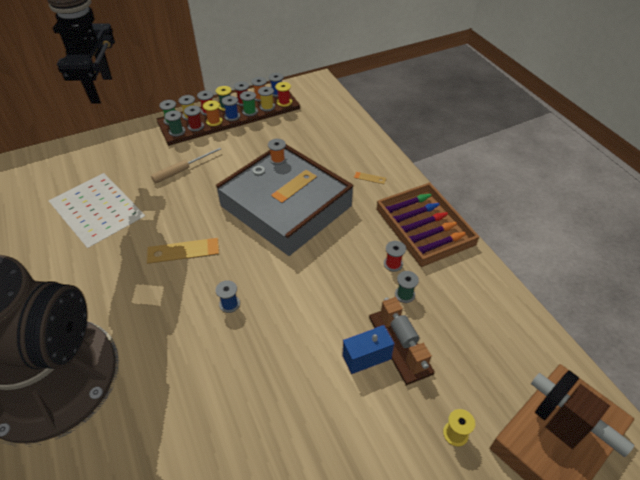

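The top view shows the guide at (238,212) on the stand, with its orange end at (246,233). The stand's open edge runs from (203,283) to (298,248), and the blue bracket is at (424,235) with its pin near (425,228). The plates at (249,335) and (241,131) are look-alikes.

```bash
python3 - <<'E'
from h import *
from scipy.optimize import least_squares
D={}
for n in ['top','side']:
    im,K,T,c=cam(n); hsv=cv2.cvtColor(im,cv2.COLOR_RGB2HSV)
    m={}
    for t,p in [('guide',(238,212) if n=='top' else (295,185)),('stand',(234,228) if n=='top' else (284,202)),('bracket',(424,209) if n=='top' else (389,346))]:
        for d in env.outline_of(n,t):
            if np.hypot(*(np.array(d['xy'])-p))<20: m[t]=d['region']; break
    D[n]=(im,K,T,m)
    print(n,{k:int(v.sum()) for k,v in m.items()})
    for k,v in m.items():
        cs=max(cv2.findContours(v.astype(np.uint8),0,1)[0],key=cv2.contourArea); r=cv2.minAreaRect(cs); print(k,np.round(r[0],1),np.round(cv2.boxPoints(r),1).tolist())
    # colour blobs
    roi={'top':(222,180,36,62),'side':(265,160,60,50)}[n]; x,y,w,h=roi
    sub=hsv[y:y+h,x:x+w]; mk=((sub[...,1]>120)&(sub[...,2]>110)&(sub[...,0]<30)).astype(np.uint8)
    r=cv2.minAreaRect(cv2.findNonZero(mk)); print('platecol',mk.sum(),np.round(np.array(r[0])+(x,y),2),np.round(r[1],1),np.round(cv2.boxPoints(r)+[x,y],1).tolist())
im,K,T,m=D['top']
for z in (52,60,67):
    P=ray(K,T,[(238,212)],z); print('plate z',z,P.round(1), proj(D['side'][1],D['side'][2],P).round(1))
# stand corners top
for z in (50,57.5,65): print(ray(K,T,[(203,283),(298,248),(265,163),(170,197)],z).round(1).tolist())
a=cv2.resize(im[150:290,160:310],None,fx=4,fy=4,interpolation=cv2.INTER_CUBIC);b=cv2.resize(im[180:260,380:465],None,fx=4,fy=4,interpolation=cv2.INTER_CUBIC)
c=np.zeros((560,600,3),np.uint8);save('a.png',a)
save('b.png',np.hstack([b,cv2.resize(D['side'][0][290:390,335:440],None,fx=3.2,fy=3.2)[:320]]))
E
```

```text
top {'guide': 779, 'stand': 8684, 'bracket': 2508}
guide [236.8 211.8] [[219.89999389648438, 190.60000610351562], [235.10000610351562, 184.8000030517578], [253.6999969482422, 232.89999389648438], [238.39999389648438, 238.8000030517578]]
stand [233.4 222.7] [[166.60000610351562, 195.3000030517578], [266.6000061035156, 158.60000610351562], [300.29998779296875, 250.10000610351562], [200.3000030517578, 286.8999938964844]]
bracket [421.5 222.6] [[385.29998779296875, 250.0], [389.20001220703125, 190.6999969482422], [457.6000061035156, 195.3000030517578], [453.70001220703125, 254.5]]
platecol 762 [237.29 212.48] [50.5 15.8] [[220.6, 192.0], [235.2, 186.1], [254.0, 233.0], [239.3, 238.9]]
side {'guide': 498, 'bracket': 4207}
guide [292.8 185.8] [[271.1000061035156, 194.39999389648438], [307.20001220703125, 167.3000030517578], [314.6000061035156, 177.10000610351562], [278.3999938964844, 204.1999969482422]]
bracket [382.6 351.7] [[326.29998779296875, 334.20001220703125], [392.70001220703125, 293.70001220703125], [438.79998779296875, 369.29998779296875], [372.3999938964844, 409.70001220703125]]
platecol 484 [290.32 184.79] [40.6 37.6] [[264.7, 195.2], [278.0, 160.0], [316.0, 174.4], [302.6, 209.6]]
plate z 52 [[606.7 216.5  52. ]] [[296.2 188.8]]
plate z 60 [[605.5 215.3  60. ]] [[295.8 186.8]]
plate z 67 [[604.3 214.3  67. ]] [[295.4 185. ]]
[[440.0, 293.3, 50.0], [522.8, 74.5, 50.0], [726.2, 155.5, 50.0], [641.3, 377.1, 50.0]]
[[440.0, 291.7, 57.5], [522.2, 74.4, 57.5], [724.2, 154.8, 57.5], [639.9, 374.9, 57.5]]
[[439.9, 290.0, 65.0], [521.6, 74.2, 65.0], [722.3, 154.1, 65.0], [638.5, 372.7, 65.0]]
```

View pics/a.png

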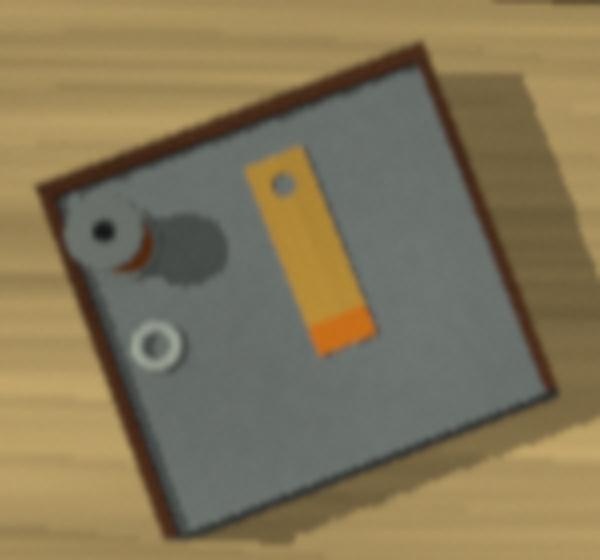

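View pics/b.png

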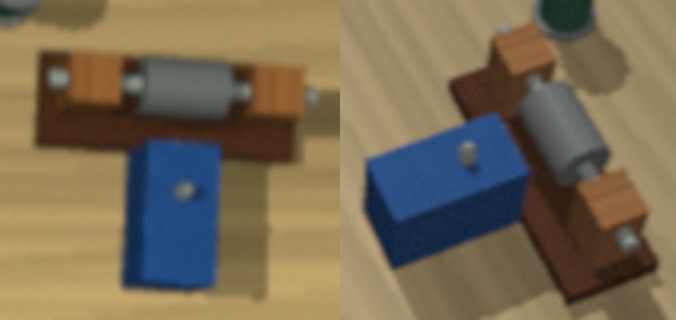

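Both crops are clear. The stand edge corners are at (205,284) and (299,249). The plate corners are about (221.5,192), (236,187), (254,233) and (240,239). The bracket pin base is near (426,228).

```bash
cat >> h.py <<'E'
def rel(target,yaw):
    "print shift fractions & turn for target pos (TCP) and yaw with tool down, from measured pose"
    s=env.state(); M=R.from_euler('xyz',s['tcp_rot']); d=M.as_matrix().T@(np.array(target)-s['eef_pos'])
    rv=(M.inv()*R.from_euler('xyz',[np.pi,0,yaw])).as_rotvec()
    print('t',round(s['t'],2),'pos',np.round(s['eef_pos'],2),'yaw',round(s['tcp_rot'][2],4),'rel mm',d.round(2),'frac',(d/300).round(4),'turn',(rv/(np.pi/2)).round(4),'F',np.round(s['ft_force'],1))
E
python3 - <<'E'
from h import *
im,K,T,c=cam('top')
_,_,_,w=cam('wrist'); print(np.round(w['mount'],3).tolist(),np.round(w['mtx'],1).tolist(),list(w))
z=60
c4=ray(K,T,[(221.5,192),(235.75,186.75),(254.25,233),(240,239)],z+2.5); ctr=c4.mean(0)
v=(c4[0]+c4[1]-c4[2]-c4[3])/2; print('plate',ctr,'len',np.linalg.norm(v),'yaw',np.arctan2(v[1],v[0]))
e=ray(K,T,[(205,283.75),(299.25,248.75)],z); print('edge',e,np.linalg.norm(e[0]-e[1]),'stand yaw',np.arctan2(*(e[0]-e[1])[[1,0]])-np.pi/2)
n=(e[0]-e[1])/np.linalg.norm(e[0]-e[1]); nx=np.array([n[1],-n[0]]); nose=ctr-v/2; print('nose in edge x',(nose-e.mean(0))[:2]@nx,'y',(nose-e.mean(0))[:2]@n[:2])
# bracket: top face corners from crop b (4x, off 380,180)
q=np.array([(146,141),(221,145),(215,288),(142,286)])/4.+[380,180]; B=ray(K,T,q,60); print('br top',B.round(1).tolist()); 
a=(B[0]+B[1]-B[2]-B[3])/2; print('len',np.linalg.norm(a),'yaw',np.arctan2(a[1],a[0]))
print('pin tip', ray(K,T,[(180/4+380,191/4+180)],75),'base',ray(K,T,[(187/4+380,192/4+180)],60))
rel([ctr[0],ctr[1],180],np.arctan2(v[1],v[0])+np.pi/2)
E
```

```text
[[1.0, 0.0, 0.0, 0.579], [0.0, -0.965, -0.261, -73.437], [0.0, 0.261, -0.965, -160.844], [0.0, 0.0, 0.0, 1.0]] [[361.4, 0.0, 316.4], [0.0, 361.4, 240.4], [0.0, 0.0, 1.0]] ['image', 'mtx', 'mount']
plate [603.71148229 215.31327615  62.5       ] len 118.73061706106489 yaw 0.3946101868101332
edge [[438.27562349 286.50061079  60.        ]
 [520.24697145  71.39203065  60.        ]] 230.19774789556257 stand yaw 0.364081346021744
nose in edge x 69.9049341347523 y -12.144516189161466
br top [[601.6, -205.0, 60.0], [599.7, -249.7, 60.0], [514.7, -244.2, 60.0], [515.6, -201.1, 60.0]]
len 85.59480229893263 yaw -0.054910559648235754
pin tip [[ 570.08159435 -220.95561336   75.        ]] base [[ 571.43283545 -228.83504748   60.        ]]
t 1.5 pos [266.09 565.54 222.66] yaw 1.131 rel mm [-173.17  454.6    42.65] frac [-0.5772  1.5153  0.1422] turn [ 0.000e+00 -1.000e-04 -5.312e-01] F [-0.2 -0.3  0.3]
```

>>> {"op": "send_rows", "data": {"moves": [[[-0.1,0.25,0,0,0,-0.1],[-0.2,0.5,0,0,0,-0.2],[-0.29,0.75,0,0,0,-0.27],[-0.39,0.95,0.05,0,0,-0.35],[-0.5,0.99,0.1,0,0,-0.45],[-0.57,0.99,0.14,0,0,-0.53],[-0.57,0.99,0.14,0,0,-0.53],[-0.57,0.99,0.14,0,0,-0.53],[-0.57,0.99,0.14,0,0,-0.53]]], "grip": 1}}

```text
t: 2.25
eef_pos: [462.8, 282.1, 180.3]
tcp_rot: [3.141, 0.0, 1.964]
ft_force: [1.1, 0.1, 0.3]
opening: 0.429
```

```bash
python3 -c "
from h import *
rel([603,215,130],1.965)"
```

```text
t 2.25 pos [462.76 282.08 180.26] yaw 1.9644 rel mm [-115.73  103.79   50.29] frac [-0.3858  0.346   0.1676] turn [ 0.0001  0.0001 -0.0004] F [1.1 0.1 0.3]
```

>>> {"op": "send_rows", "data": {"moves": [[[-0.1,0.09,0.04,0,0,0],[-0.2,0.18,0.08,0,0,0],[-0.3,0.27,0.12,0,0,0],[-0.386,0.346,0.167,0,0,0],[-0.386,0.346,0.167,0,0,0],[-0.386,0.346,0.167,0,0,0],[-0.386,0.346,0.167,0,0,0]]]}}

```text
t: 2.83
eef_pos: [601.8, 217.2, 130.4]
tcp_rot: [-3.141, -0.0, 1.963]
ft_force: [-0.8, 0.4, 0.1]
opening: 0.008
```

```bash
python3 - <<'E'
from h import *
im,K,T,c=cam('wrist'); save('w1.png',im); np.savez('w1',K=K,T=T)
rel([603,215,130],1.965)
for t in ['guide','guide_nose','guide_hole']: print(t,[(np.round(d['xy'],1).tolist(),round(d['confidence'],2)) for d in env.look_for('wrist',t)][:3])
E
```

```text
t 2.88 pos [601.53 217.61 130.91] yaw 1.964 rel mm [-2.97  0.36  0.91] frac [-0.0099  0.0012  0.003 ] turn [-0.     -0.0001 -0.0006] F [ 0.  -0.4  0.3]
guide [([317.7, 226.2], 0.69)]
guide_nose [([321.9, 225.5], 0.78)]
guide_hole [([320.5, 226.4], 0.79)]
```

View pics/w1.png

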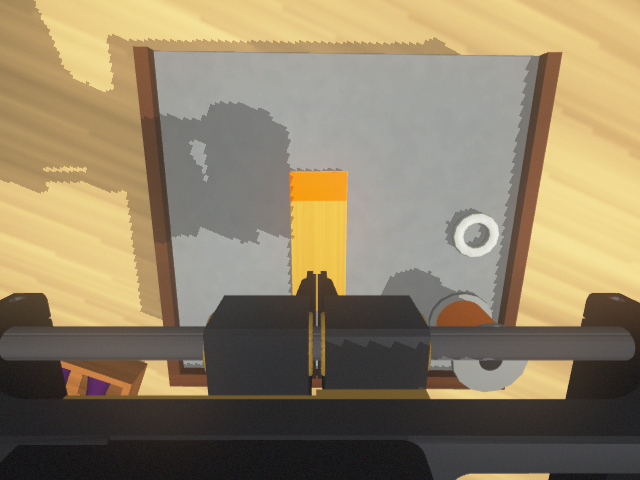

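The wrist view shows the guide straight under the fingers. Its nose edge is at row 171, columns 291–347, the stand's open edge is at row 53, and the ring is at (476,235). The fingertips, at about (318,275), are centred on the plate.

```bash
python3 - <<'E'
from h import *
from scipy.optimize import least_squares
im=cv2.imread('pics/w1.png')[:,:,::-1]; d=np.load('w1.npz'); K,T=d['K'],d['T']
g=im[...,0].astype(float)-im[...,2]   # R-B
def cross(a,lo,thr):
    i=np.where((a[:-1]<thr)!=(a[1:]<thr))[0]; return [lo+k+(thr-a[k])/(a[k+1]-a[k]) for k in i]
L=[];Rr=[];N=[]
for r in range(178,266,4):
    c=cross(g[r,270:370],270,90); L.append((c[0],r)); Rr.append((c[-1],r))
for u in range(298,342,4):
    c=cross(g[150:190,u],150,90); N.append((u,c[0]))
L,Rr,N=map(np.array,(L,Rr,N)); print(L[::5].round(1).tolist(),Rr[::5].round(1).tolist(),N[::4].round(1).tolist())
def f(p):
    x,y,yaw,z=p; c,s=np.cos(yaw),np.sin(yaw); o=[]
    for U,k in((L,-1),(Rr,1)):
        P=ray(K,T,U,z)[:,:2]-[x,y]; o+=list((P@[-s,c]) + k*18)   # L is? 
    return np.array(o+list(ray(K,T,N,z)[:,:2]@[c,s]-(x*c+y*s)))
best=None
def run(sg):
    global L,Rr
    return least_squares(lambda p:f(p),[548,194,.39,60],loss='soft_l1')
a=run(1); L,Rr=Rr,L; b=run(1)
r=min((a,b),key=lambda r:r.cost); print('nose x,y,yaw,ztop',r.x.round(3),r.cost)
z=r.x[3]
e=ray(K,T,[(152,52),(538,55)],z-2.5); print('edge',e.round(1).tolist(),np.linalg.norm(e[0]-e[1]),'yaw',np.arctan2(*(e[1]-e[0])[[1,0]]))
n=(e[0]-e[1])/np.linalg.norm(e[0]-e[1]); nx=np.array([-n[1],n[0]]); 
for s_ in(1,-1): print('nose->edge dist',s_*(r.x[:2]-e[0][:2])@nx)
# cross-check with top view nose
_,K2,T2,_=cam('top'); print('proj nose in top',proj(K2,T2,[r.x[0],r.x[1],z]))
E
```

```text
[[289.3, 178.0], [289.6, 198.0], [290.5, 218.0], [290.6, 238.0], [291.3, 258.0]] [[346.7, 178.0], [346.5, 198.0], [346.3, 218.0], [345.9, 238.0], [345.4, 258.0]] [[298.0, 170.6], [314.0, 170.5], [330.0, 170.4]]
nose x,y,yaw,ztop [5.49142e+02 1.97001e+02 3.96000e-01 6.30680e+01] 0.1305771378984799
edge [[523.6, 82.2, 60.6], [439.5, 289.9, 60.6]] 224.0544965918918 yaw 1.9556607197168225
nose->edge dist 66.77914145919625
nose->edge dist -66.77914145919625
proj nose in top [[245.15142506 235.85496452]]
```

>>> {"op": "send_rows", "data": {"moves": [[[0.004,0.035,0.05,0,0,0],[0.004,0.035,0.1,0,0,0],[0.004,0.035,0.14,0,0,0],[0.004,0.035,0.16,0,0,0],[0.004,0.035,0.17,0,0,0],[0.004,0.035,0.172,0,0,0],[0.004,0.035,0.172,0,0,0],[0.004,0.035,0.172,0,0,0]]], "grip": 1}}

```text
t: 3.75
eef_pos: [611.7, 222.3, 79.7]
tcp_rot: [3.141, 0.0, 1.964]
ft_force: [-0.2, -0.1, -0.7]
opening: 0.002
```

>>> {"op": "send_rows", "data": {"moves": [[[0,0,0.001,0,0,0],[0,0,0.002,0,0,0],[0,0,0.004,0,0,0],[0,0,0.006,0,0,0],[0,0,0.008,0,0,0],[0,0,0.01,0,0,0]]]}}

```text
t: 4.25
eef_pos: [611.5, 222.2, 75.9]
tcp_rot: [3.141, -0.0, 1.964]
ft_force: [-0.2, 0.3, 0.2]
opening: 0.004
```

>>> {"op": "send_rows", "data": {"moves": [[[0,0,0.0015,0,0,0],[0,0,0.003,0,0,0],[0,0,0.0045,0,0,0],[0,0,0.0045,0,0,0]]]}}

```text
t: 4.58
eef_pos: [611.4, 222.2, 74.5]
tcp_rot: [-3.141, -0.0, 1.964]
ft_force: [0.9, 0.1, 0.4]
opening: 0.007
```

>>> {"op": "send_rows", "data": {"moves": [[[0,0,0.0013,0,0,0],[0,0,0.0026,0,0,0],[0,0,0.0026,0,0,0]]]}}

```text
t: 4.83
eef_pos: [611.5, 222.2, 73.8]
tcp_rot: [-3.142, -0.0, 1.963]
ft_force: [-0.5, 0.3, -0.2]
opening: 0.009
```

>>> {"op": "send_rows", "data": {"moves": [[[0,0,0.0013,0,0,0],[0,0,0.0026,0,0,0],[0,0,0.0026,0,0,0]]]}}

```text
t: 5.08
eef_pos: [611.5, 222.2, 73.0]
tcp_rot: [-3.142, -0.0, 1.963]
ft_force: [0.4, -0.4, -0.3]
opening: 0.003
```

>>> {"op": "send_rows", "data": {"moves": [[[0,0,0.0013,0,0,0],[0,0,0.0026,0,0,0],[0,0,0.0026,0,0,0]]]}}

```text
t: 5.33
eef_pos: [611.5, 222.3, 72.7]
tcp_rot: [3.141, 0.0, 1.964]
ft_force: [-0.7, -0.8, 4.0]
opening: 0.006
```

>>> {"op": "send_rows", "data": {"moves": [[[0,0,0.001,0,0,0],[0,0,0.002,0,0,0],[0,0,0.002,0,0,0]]]}}

```text
t: 5.58
eef_pos: [611.5, 222.3, 72.7]
tcp_rot: [3.141, 0.0, 1.964]
ft_force: [-3.1, -1.6, 9.9]
opening: 0.004
```

>>> {"op": "send_rows", "data": {"moves": [[[0,-0.005,0.0005,0,0,0],[0,-0.012,0.0005,0,0,0],[0,-0.02,0.0005,0,0,0],[0,-0.028,0.0005,0,0,0],[0,-0.036,0.0005,0,0,0],[0,-0.044,0.0005,0,0,0],[0,-0.052,0.0005,0,0,0],[0,-0.06,0.0005,0,0,0]]]}}

```text
t: 6.25
eef_pos: [596.4, 215.8, 72.8]
tcp_rot: [3.137, 0.001, 1.963]
ft_force: [4.4, 1.8, 6.6]
opening: 0.002
```

```bash
cat > nose.py <<'E'
from h import *
im,K,T,c=cam('wrist'); rel([0,0,0],1.963)
import sys; zt=float(sys.argv[1]); save(sys.argv[2],im)
g=im[...,0].astype(float)-im[...,2]; hsv=cv2.cvtColor(im,cv2.COLOR_RGB2HSV)
m=((hsv[...,1]>215)&(hsv[...,0]<20)&(hsv[...,2]>180)).astype(np.uint8)
n,lab,st,ce=cv2.connectedComponentsWithStats(m)
for i in np.argsort(-st[1:,4])[:2]+1: 
    r=cv2.minAreaRect(cv2.findNonZero((lab==i).astype(np.uint8))); print(st[i],np.round(cv2.boxPoints(r),1).tolist())
    P=ray(K,T,cv2.boxPoints(r),zt); print(P[:,:2].round(1).tolist())
E
python3 nose.py 65 w2.png
```

```text
t 6.3 pos [595.96 215.63  72.71] yaw 1.9635 rel mm [  28.91 -633.41   70.08] frac [ 0.0964 -2.1114  0.2336] turn [0.0026 0.0003 0.0003] F [2.5 0.7 5.8]
[280 171  67  26 878] [[280.0, 196.0], [280.0, 171.0], [346.0, 171.0], [346.0, 196.0]]
[[557.5, 181.7], [546.7, 177.6], [535.2, 205.6], [545.7, 210.2]]
[299 173   2   5   5] [[298.3999938964844, 176.8000030517578], [299.70001220703125, 172.89999389648438], [300.29998779296875, 173.10000610351562], [299.0, 177.0]]
[[546.0, 186.4], [544.1, 186.3], [544.1, 186.6], [545.9, 186.7]]
```

>>> {"op": "send_rows", "data": {"moves": [[[0,0,0.001,0,0,0],[0,0,0.0017,0,0,0],[0,-0.005,0.0017,0,0,0],[0,-0.01,0.0017,0,0,0],[0,-0.017,0.0017,0,0,0],[0,-0.024,0.0017,0,0,0],[0,-0.031,0.0017,0,0,0],[0,-0.038,0.0017,0,0,0],[0,-0.045,0.0017,0,0,0],[0,-0.052,0.0017,0,0,0],[0,-0.059,0.0017,0,0,0],[0,-0.066,0.0017,0,0,0]]]}}

```text
t: 7.3
eef_pos: [578.8, 208.4, 72.7]
tcp_rot: [3.135, 0.001, 1.963]
ft_force: [4.2, 2.0, 9.4]
opening: 0.007
```

```bash
python3 nose.py 65 w3.png
```

```text
t 7.35 pos [578.47 208.23  72.72] yaw 1.9634 rel mm [  29.01 -614.56   68.93] frac [ 0.0967 -2.0485  0.2298] turn [0.0039 0.0005 0.0003] F [3.9 0.9 8.6]
[280 168  64  29 927] [[280.0, 196.0], [280.0, 168.0], [343.0, 168.0], [343.0, 196.0]]
[[539.9, 174.4], [527.9, 169.8], [516.9, 196.4], [528.6, 201.5]]
[339 183   3   3   6] [[338.0, 184.0], [340.0, 182.0], [341.0, 183.0], [339.0, 185.0]]
[[524.4, 197.2], [523.2, 197.6], [523.5, 198.3], [524.7, 197.8]]
```

>>> {"op": "send_rows", "data": {"moves": [[[0,-0.005,0.0006,0,0,0],[0,-0.014,0.0006,0,0,0],[0,-0.023,0.0006,0,0,0],[0,-0.032,0.0006,0,0,0],[0,-0.041,0.0006,0,0,0],[0,-0.05,0.0006,0,0,0],[0,-0.059,0.0006,0,0,0],[0,-0.068,0.0006,0,0,0],[0,-0.077,0.0006,0,0,0],[0,-0.086,0.0006,0,0,0],[0,-0.095,0.0006,0,0,0],[0,-0.104,0.0006,0,0,0]]]}}

```text
t: 8.35
eef_pos: [550.4, 196.5, 72.7]
tcp_rot: [3.134, 0.001, 1.963]
ft_force: [6.1, 2.6, 10.9]
opening: 0.006
```

>>> {"op": "send_rows", "data": {"moves": [[[0,-0.005,0.0003,0,0,0],[0,-0.014,0.0003,0,0,0],[0,-0.023,0.0003,0,0,0],[0,-0.032,0.0003,0,0,0],[0,-0.041,0.0003,0,0,0],[0,-0.05,0.0003,0,0,0],[0,-0.059,0.0003,0,0,0],[0,-0.068,0.0003,0,0,0],[0,-0.077,0.0003,0,0,0],[0,-0.086,0.0003,0,0,0],[0,-0.086,0.0003,0,0,0]]]}}

```text
t: 9.27
eef_pos: [526.4, 186.5, 72.6]
tcp_rot: [3.134, 0.001, 1.963]
ft_force: [3.3, 1.6, 13.7]
opening: 0.004
```

```bash
python3 nose.py 65 w4.png
```

```text
t 9.32 pos [526.42 186.53  72.67] yaw 1.9634 rel mm [  29.13 -558.24   68.65] frac [ 0.0971 -1.8608  0.2288] turn [0.0046 0.0007 0.0002] F [ 3.5  1.7 13. ]
[ 354    0   90   67 3241] [[352.20001220703125, 9.699999809265137], [383.20001220703125, -24.600000381469727], [446.0, 31.899999618530273], [415.1000061035156, 66.30000305175781]]
[[404.7, 152.5], [388.8, 159.0], [397.2, 191.8], [413.8, 185.8]]
[ 279  158   76   39 2745] [[279.0, 196.0], [279.0, 158.0], [354.0, 158.0], [354.0, 196.0]]
[[487.7, 152.1], [471.5, 145.9], [458.5, 177.3], [474.3, 184.4]]
```

View pics/w4.png

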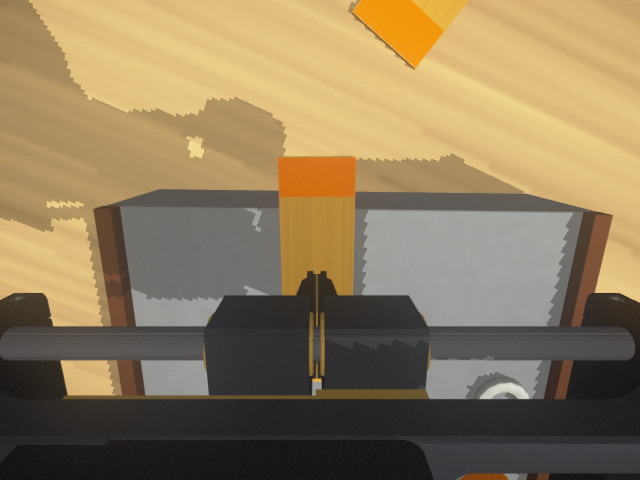

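The plate now overhangs: its nose is at row 157, the stand edge at row 209, and the plate is straight (columns 279–354). I'll compute the overhang.

```bash
python3 - <<'E'
from h import *
im,K,T,c=cam('wrist'); s=env.state()
n=ray(K,T,[(317,157.2)],65)[0]; e=ray(K,T,[(122,206.5),(582,212)],62.5); print(n,e)
u=(e[1]-e[0])/np.linalg.norm(e[1]-e[0]); v=np.array([-u[1],u[0]])
print('len',np.linalg.norm(e[1]-e[0]),'nose',(n-e[0])[:2]@v,'tcp',(s['eef_pos']-e[0])[:2]@v,'edge yaw',np.arctan2(u[1],u[0]))
p=ray(K,T,[(279,160),(282,280),(355,160),(353,280)],65);print([np.arctan2(*(p[i+1]-p[i])[[1,0]]) for i in(0,2)])
E
```

```text
[464.61322318 161.71961553  65.        ] [[521.51749109  84.50224977  62.5       ]
 [439.87901882 288.79229406  62.5       ]]
len 219.99832351469277 nose 24.186855399806078 tcp -42.431132421144184 edge yaw 1.9509754325932263
[np.float64(0.3899416997806814), np.float64(0.4036052353510035)]
```

>>> {"op": "send_rows", "data": {"moves": [[[0,-0.005,0,0,0,0],[0,-0.013,0,0,0,0],[0,-0.021,0,0,0,0],[0,-0.029,0,0,0,0],[0,-0.037,0,0,0,0],[0,-0.045,0,0,0,0],[0,-0.053,0,0,0,0],[0,-0.06,0,0,0,0],[0,-0.06,0,0,0,0],[0,-0.06,0,0,0,0],[0,-0.06,0,0,0,0]]]}}

```text
t: 10.28
eef_pos: [510.0, 179.7, 72.7]
tcp_rot: [3.134, 0.001, 1.963]
ft_force: [4.5, 1.9, 14.1]
opening: 0.003
```

>>> {"op": "send_rows", "data": {"moves": [[[0,0,-0.003,0,0,0],[0,0,-0.01,0,0,0],[0,0,-0.05,0,0,0],[0,0,-0.1,0,0,0],[0,-0.1,-0.13,0,0,0],[0,-0.16,-0.13,0,0,0],[0,-0.16,-0.13,0,0,0],[0,-0.16,-0.13,0,0,0],[0,-0.16,-0.13,0,0,0]]], "grip": 1}}

```text
t: 11.03
eef_pos: [463.6, 160.9, 109.8]
tcp_rot: [3.141, 0.0, 1.963]
ft_force: [0.1, 0.2, 0.4]
opening: 0.005
```

```bash
python3 nose.py 65 w5.png
```

```text
t 11.08 pos [463.7  160.92 109.63] yaw 1.9635 rel mm [  28.78 -490.03  109.41] frac [ 0.0959 -1.6334  0.3647] turn [0.0003 0.     0.0003] F [-0.5 -0.3  0.1]
[ 346  111   70   67 2207] [[344.29998779296875, 136.8000030517578], [366.5, 110.19999694824219], [416.29998779296875, 151.8000030517578], [394.20001220703125, 178.3000030517578]]
[[387.3, 146.3], [370.2, 151.8], [379.4, 186.3], [397.2, 181.3]]
[ 287  241   59   29 1681] [[287.0, 241.0], [345.0, 241.0], [345.0, 269.0], [287.0, 269.0]]
[[454.4, 138.7], [441.3, 170.3], [457.3, 177.3], [470.6, 145.1]]
```

View pics/w5.png

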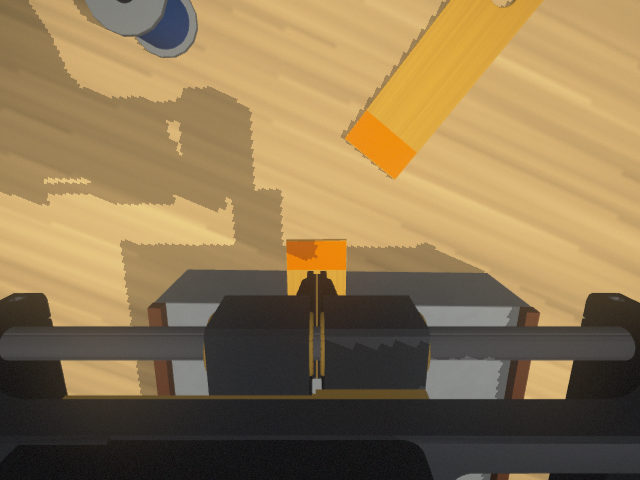

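The nose edge is at row 240, columns 287–346, which gives about 42 mm of overhang. The gripper is centred over it, about 17 mm from the nose. Next I open, go down beside the plate's edges and grip its sides.

>>> {"op": "send_rows", "data": {"moves": [[[0,0,0,0,0,0],[0,0,0,0,0,0],[0,0,0,0,0,0],[0,0,0,0,0,0],[0,0,0,0,0,0],[0,0,0,0,0,0],[0,0,0,0,0,0],[0,0,0,0,0,0],[0,0,0.02,0,0,0],[0,0,0.04,0,0,0],[0,0,0.06,0,0,0],[0,0,0.08,0,0,0]]], "grip": -0.3}}

```text
t: 12.08
eef_pos: [462.8, 160.7, 84.9]
tcp_rot: [-3.141, -0.0, 1.964]
ft_force: [0.2, -0.6, 0.3]
opening: 0.65
```

>>> {"op": "send_rows", "data": {"moves": [[[0,0,0.02,0,0,0],[0,0,0.04,0,0,0],[0,0,0.06,0,0,0],[0,0,0.08,0,0,0],[0,0,0.1,0,0,0],[0,0,0.108,0,0,0],[0,0,0.108,0,0,0],[0,0,0.108,0,0,0]]]}}

```text
t: 12.75
eef_pos: [463.0, 160.7, 53.2]
tcp_rot: [-3.142, -0.0, 1.964]
ft_force: [0.1, 0.3, 0.2]
opening: 0.649
```

>>> {"op": "send_rows", "data": {"moves": [[[0,0,0,0,0,0],[0,0,0,0,0,0],[0,0,0,0,0,0],[0,0,0,0,0,0],[0,0,0,0,0,0],[0,0,0,0,0,0],[0,0,0,0,0,0],[0,0,0,0,0,0]]], "grip": 1}}

```text
t: 13.42
eef_pos: [463.0, 160.7, 53.4]
tcp_rot: [3.141, -0.0, 1.964]
ft_force: [-0.4, -0.4, 0.4]
opening: 0.369
```

>>> {"op": "send_rows", "data": {"moves": [[[0,0,0,0,0,0],[0,0,-0.005,0,0,0],[0,0,-0.015,0,0,0],[0,0,-0.03,0,0,0],[0,0,-0.05,0,0,0],[0,0,-0.08,0,0,0],[0,0,-0.12,0,0,0],[0,0,-0.16,0,0,0],[0,0,-0.2,0,0,0],[0,0,-0.22,0,0,0],[0,0,-0.22,0,0,0],[0,0,-0.22,0,0,0]]]}}

```text
t: 14.42
eef_pos: [462.9, 160.7, 119.6]
tcp_rot: [3.141, 0.0, 1.964]
ft_force: [0.5, 0.2, -0.5]
opening: 0.369
```

```bash
python3 - <<'E'
from h import *
im,K,T,c=cam('wrist'); save('w6.png',im); rel([480,-220,120],1.571-.055)
im2,_,_,_=cam('side'); save('s6.png',np.hstack([im[160:460,180:460],cv2.resize(im2[130:280,170:370],None,fx=2,fy=2)]))
E
```

```text
t 14.47 pos [462.75 160.68 119.18] yaw 1.9635 rel mm [-358.3  -129.74   -0.85] frac [-1.1943 -0.4325 -0.0028] turn [-0.000e+00 -1.000e-04  2.849e-01] F [ 0.   0.4 -0.7]
```

View pics/s6.png

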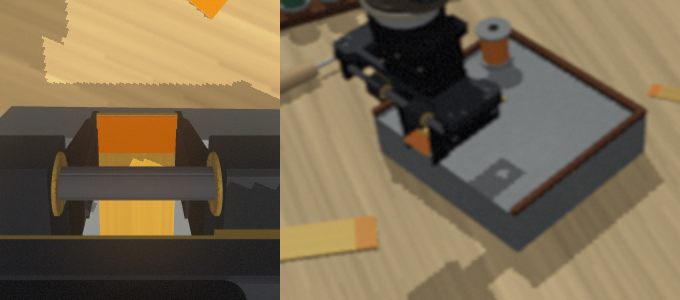

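The plate is held level between the fingers; the nose sits in the gap at crop row 113, columns 97–177. I'll carry it over and past the bracket, so the wrist camera can see the pin.

>>> {"op": "send_rows", "data": {"moves": [[[-0.02,0,-0.02,0,0,0],[-0.08,0,-0.05,0,0,0.02],[-0.16,-0.01,-0.1,0,0,0.05],[-0.25,-0.02,-0.1,0,0,0.08],[-0.34,-0.03,-0.1,0,0,0.11],[-0.43,-0.03,-0.1,0,0,0.14],[-0.52,-0.03,-0.1,0,0,0.17],[-0.61,-0.03,-0.1,0,0,0.2],[-0.7,-0.04,-0.1,0,0,0.23],[-0.79,-0.04,-0.1,0,0,0.26],[-0.86,-0.05,-0.1,0,0,0.28],[-0.9,-0.05,-0.1,0,0,0.285]]]}}

```text
t: 15.52
eef_pos: [552.7, -97.0, 149.1]
tcp_rot: [-3.141, 0.0, 1.513]
ft_force: [-0.4, 1.3, -2.2]
opening: 0.367
```

```bash
python3 -c "
from h import *
rel([600,-225,150],1.571-.055)"
```

```text
t 15.52 pos [552.69 -97.   149.06] yaw 1.5127 rel mm [-125.04   54.66   -0.96] frac [-0.4168  0.1822 -0.0032] turn [-0.0003  0.     -0.0021] F [-0.4  1.3 -2.2]
```

>>> {"op": "send_rows", "data": {"moves": [[[-0.05,0.02,0,0,0,0],[-0.13,0.05,0,0,0,0],[-0.21,0.09,0,0,0,0],[-0.29,0.13,0,0,0,0],[-0.36,0.16,0,0,0,0],[-0.41,0.18,0,0,0,0],[-0.415,0.18,0,0,0,0],[-0.415,0.18,0,0,0,0],[-0.415,0.18,0,0,0,0],[-0.415,0.18,0,0,0,0]]]}}

```text
t: 16.35
eef_pos: [599.2, -220.7, 149.3]
tcp_rot: [-3.141, -0.0, 1.517]
ft_force: [0.9, 0.6, -0.3]
opening: 0.369
```

```bash
python3 - <<'E'
from h import *
im,K,T,c=cam('wrist'); save('w7.png',im); rel([600,-225,150],1.571-.055); np.savez('w7',K=K,T=T)
im2,_,_,_=cam('side'); save('s7.png',np.hstack([im,cv2.resize(im2[230:470,270:510],(480,480))])[:,::1])
x=cv2.imread('pics/s7.png'); cv2.imwrite('pics/s7.png',cv2.resize(x,(798,342)))
E
```

```text
t 16.4 pos [ 599.29 -220.7   149.42] yaw 1.5171 rel mm [-4.25  0.94 -0.58] frac [-0.0142  0.0031 -0.0019] turn [-0.0002 -0.0002  0.0007] F [ 0.3 -0.5 -0.8]
```

View pics/s7.png

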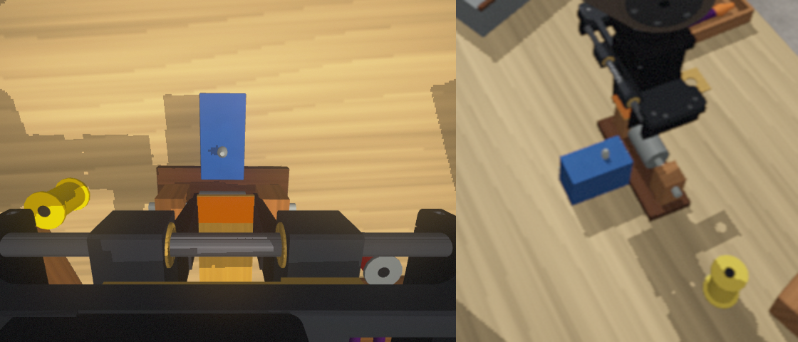

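The pin is visible at about (312,213) in full-size wrist pixels, with the blue block at columns 280–345. The plate is level in the gripper.

```bash
python3 - <<'E'
from h import *
im=cv2.imread('pics/w7.png')[:,:,::-1]; d=np.load('w7.npz'); K,T=d['K'],d['T']
hsv=cv2.cvtColor(im,cv2.COLOR_RGB2HSV)
m=((hsv[...,0]>95)&(hsv[...,0]<125)&(hsv[...,1]>150)).astype(np.uint8); m[:110]=0;m[265:]=0;m[:,:260]=0;m[:,370:]=0
r=cv2.minAreaRect(cv2.findNonZero(m)); bp=cv2.boxPoints(r); B=ray(K,T,bp,60); print('block px',bp.round(1).tolist(),B[:,:2].round(1).tolist(),'ctr',ray(K,T,[r[0]],60).round(1))
x,y,w,h=cv2.boundingRect(m); hole=(m[195:228,295:330]==0).astype(np.uint8); n,l,st,ce=cv2.connectedComponentsWithStats(hole)
print('holes',[(st[i].tolist(),(ce[i]+[295,195]).round(1).tolist()) for i in range(1,n)])
g=cv2.cvtColor(im,cv2.COLOR_RGB2GRAY)
s=hsv[200:226,298:326]; br=((s[...,1]<90)&(s[...,2]>110)).astype(np.uint8); n,l,st,ce=cv2.connectedComponentsWithStats(br); print('bright',[(st[i].tolist(),(ce[i]+[298,200]).round(1).tolist()) for i in range(1,n)])
for z in(60,67,75): print(z,ray(K,T,[(312,213)],z)[0,:2].round(1))
o=((hsv[...,0]<20)&(hsv[...,1]>215)&(hsv[...,2]>120)).astype(np.uint8); o[:262]=0;o[325:]=0;o[:,:270]=0;o[:,365:]=0
print('orange',cv2.boundingRect(o)); 
bx=cv2.boundingRect(o); N=ray(K,T,[(bx[0],bx[1]),(bx[0]+bx[2],bx[1])],149.4+12.5); print('nose',N.round(1).tolist())
save('w7c.png',cv2.resize(im[120:330,250:380],None,fx=3.6,fy=2.8))
save('w7c.png',cv2.resize(im[190:300,250:380],None,fx=5,fy=5,interpolation=cv2.INTER_CUBIC))
E
```

```text
block px [[282.0, 176.0], [341.0, 176.0], [341.0, 251.0], [282.0, 251.0]] [[546.8, -240.8], [549.0, -200.5], [602.5, -202.5], [600.2, -245.1]] ctr [[ 573.9 -222.2   60. ]]
holes [([5, 0, 1, 2, 2], [300.0, 195.5]), ([15, 1, 2, 2, 3], [310.7, 196.3]), ([18, 0, 1, 1, 1], [313.0, 195.0]), ([20, 1, 1, 1, 1], [315.0, 196.0]), ([23, 0, 1, 1, 1], [318.0, 195.0]), ([22, 0, 13, 15, 91], [325.0, 200.0]), ([3, 2, 1, 1, 1], [298.0, 197.0]), ([6, 3, 1, 1, 1], [301.0, 198.0]), ([14, 3, 1, 1, 1], [309.0, 198.0]), ([15, 5, 1, 1, 1], [310.0, 200.0]), ([18, 4, 1, 1, 1], [313.0, 199.0]), ([20, 5, 2, 2, 3], [315.7, 200.3]), ([15, 7, 1, 1, 1], [310.0, 202.0]), ([1, 9, 1, 1, 1], [296.0, 204.0]), ([0, 9, 25, 18, 333], [308.0, 212.1]), ([25, 10, 1, 2, 2], [320.0, 205.5]), ([27, 10, 2, 2, 3], [322.7, 205.3]), ([29, 13, 1, 1, 1], [324.0, 208.0]), ([30, 13, 5, 7, 14], [327.9, 211.3]), ([26, 17, 1, 1, 1], [321.0, 212.0]), ([29, 19, 2, 2, 3], [324.3, 214.3]), ([33, 21, 2, 2, 2], [328.5, 216.5]), ([27, 25, 2, 2, 3], [322.3, 220.3]), ([30, 25, 2, 1, 2], [325.5, 220.0]), ([33, 25, 2, 2, 3], [328.7, 220.7]), ([23, 26, 1, 1, 1], [318.0, 221.0]), ([31, 27, 1, 1, 1], [326.0, 222.0])]
bright [([10, 5, 11, 17, 142], [313.0, 212.8]), ([10, 6, 1, 1, 1], [308.0, 206.0]), ([7, 17, 4, 4, 4], [306.5, 218.5])]
60 [ 573.5 -221.8]
67 [ 572.2 -221.7]
75 [ 570.7 -221.5]
orange (277, 276, 80, 37)
nose [[581.3, -236.4, 161.9], [583.2, -201.5, 161.9]]
```

View pics/w7c.png

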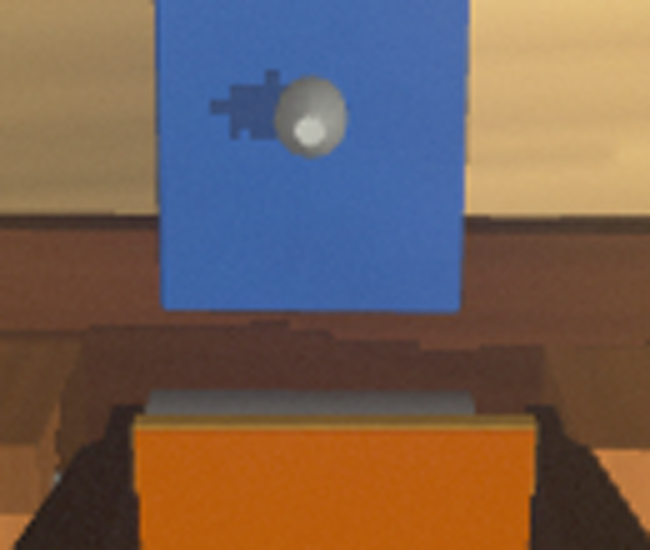

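The crop shows the pin tip at (312,216), the pin base near (312,211), the block's rear edge at row 252 (columns 282–342), and the plate's nose edge at row 275.6 (columns 277–357).

```bash
python3 - <<'E'
from h import *
d=np.load('w7.npz'); K,T=d['K'],d['T']
f=lambda u,v,z: ray(K,T,[(u,v)],z)[0,:2]
re=(f(282.4,252.2,60)+f(342.3,252.2,60))/2
# front edge of block in w7 (view scale .7125): corners (199.5,93),(245.5,93.5)
fr=(f(280,130.5,60)+f(344.6,131.2,60))/2; a=re-fr; yb=np.arctan2(a[1],a[0])
print('rear',re,'front',fr,'len',np.linalg.norm(a),'wid',np.linalg.norm(f(282.4,252.2,60)-f(342.3,252.2,60)),'yaw',yb)
u=np.array([np.cos(yb),np.sin(yb)]); print('pin: rear',re-30*u,'front',fr+55*u,'tip',f(311.8,216,75),'base',f(312,211,60))
n=(f(277,275.6,161)+f(357,275.6,161))/2; print('nose',n,'wid',np.linalg.norm(f(277,275.6,161)-f(357,275.6,161)),'tcp 599.3 -220.7')
E
```

```text
rear [ 602.28730221 -223.21217491] front [ 518.36645429 -218.43993032] len 84.05642767440821 wid 43.33420421675351 yaw -0.05680484159661544
pin: rear [ 572.33569104 -221.508946  ] front [ 573.27774142 -221.56251665] tip [ 572.70436696 -221.7267052 ] base [ 572.11431472 -221.73281974]
nose [ 582.40759908 -218.96182338] wid 35.1318313347048 tcp 599.3 -220.7
```

>>> {"op": "send_rows", "data": {"moves": [[[0,-0.02,0,0,0,0],[0,-0.07,0,0,0,0],[-0.004,-0.13,0.02,0,0,0.001],[-0.008,-0.2,0.05,0,0,0.001],[-0.008,-0.27,0.09,0,0,0.001],[-0.008,-0.32,0.13,0,0,0.001],[-0.008,-0.35,0.16,0,0,0.001],[-0.008,-0.372,0.18,0,0,0.001],[-0.008,-0.372,0.18,0,0,0.001],[-0.008,-0.372,0.18,0,0,0.001],[-0.008,-0.372,0.18,0,0,0.001]]]}}

```text
t: 17.37
eef_pos: [488.7, -218.2, 95.8]
tcp_rot: [3.14, 0.001, 1.515]
ft_force: [-0.3, 0.6, -0.9]
opening: 0.369
```

```bash
python3 - <<'E'
from h import *
im,K,T,_=cam('top'); rel([487.6,-217.2,95],1.514)
im2,K2,T2,_=cam('side')
a=cv2.resize(im[180:280,370:470],(400,400),interpolation=cv2.INTER_CUBIC); b=cv2.resize(im2[270:370,320:420],(400,400),interpolation=cv2.INTER_CUBIC); save('v8.png',np.hstack([a,b]))
s=env.state(); p=np.array(s['eef_pos']); u=np.array([.9985,-.055,0])
h=p+85*u; h[2]=p[2]+11.6; print('expected hole px top',proj(K,T,h),'side',proj(K2,T2,h))
for P in ([572.5,-222,60],[572.5,-222,75]): print('pin',proj(K,T,P),proj(K2,T2,P))
E
```

```text
t 17.42 pos [ 488.71 -218.19   95.83] yaw 1.5146 rel mm [ 0.93 -1.16  0.83] frac [ 0.0031 -0.0039  0.0028] turn [0.0008 0.0003 0.0004] F [-0. -1. -2.]
expected hole px top [[429.2807431  224.48788955]] side [[377.19586073 324.54571543]]
pin [[423.8684438  227.52765942]] [[374.4758686 338.1546886]]
pin [[425.42409031 226.72378547]] [[375.09596585 333.90257969]]
```

View pics/v8.png

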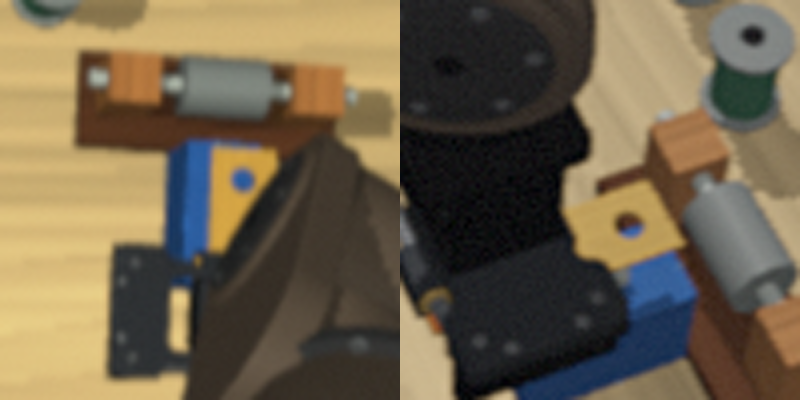

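In the top view the hole is at (430.8,225). The model's offset for the hole, (+1.5,+0.5) px, matches the offset for the pin, and the side view agrees. Alignment is within about 1 mm, so I'll lower.

>>> {"op": "send_rows", "data": {"moves": [[[0.003,-0.004,0.01,0,0,0],[0.003,-0.004,0.03,0,0,0],[0.003,-0.004,0.055,0,0,0],[0.003,-0.004,0.075,0,0,0],[0.003,-0.004,0.09,0,0,0],[0.003,-0.004,0.095,0,0,0],[0.003,-0.004,0.095,0,0,0],[0.003,-0.004,0.095,0,0,0],[0.003,-0.004,0.095,0,0,0]]]}}

```text
t: 18.22
eef_pos: [486.9, -217.1, 67.0]
tcp_rot: [3.141, 0.0, 1.514]
ft_force: [0.1, 0.2, -1.5]
opening: 0.369
```

>>> {"op": "send_rows", "data": {"moves": [[[0,0,0.002,0,0,0],[0,0,0.004,0,0,0],[0,0,0.006,0,0,0],[0,0,0.008,0,0,0],[0,0,0.01,0,0,0],[0,0,0.012,0,0,0],[0,0,0.014,0,0,0],[0,0,0.016,0,0,0],[0,0,0.018,0,0,0],[0,0,0.02,0,0,0]]]}}

```text
t: 19.05
eef_pos: [486.8, -217.0, 60.7]
tcp_rot: [3.142, -0.0, 1.514]
ft_force: [-0.5, -0.5, -1.0]
opening: 0.37
```

>>> {"op": "send_rows", "data": {"moves": [[[0,0.002,0.002,0,0,0],[0,0.002,0.004,0,0,0],[0,0.002,0.006,0,0,0],[0,0.002,0.008,0,0,0],[0,0.002,0.01,0,0,0],[0,0.002,0.012,0,0,0],[0,0.002,0.014,0,0,0],[0,0.002,0.016,0,0,0],[0,0.002,0.018,0,0,0],[0,0.002,0.02,0,0,0]]]}}

```text
t: 19.88
eef_pos: [487.4, -217.1, 54.7]
tcp_rot: [3.142, -0.0, 1.514]
ft_force: [1.3, -0.2, -0.7]
opening: 0.371
```

>>> {"op": "send_rows", "data": {"moves": [[[0,0,0.002,0,0,0],[0,0,0.004,0,0,0],[0,0,0.006,0,0,0],[0,0,0.008,0,0,0],[0,0,0.008,0,0,0]]]}}

```text
t: 20.3
eef_pos: [487.3, -217.1, 52.3]
tcp_rot: [3.142, -0.0, 1.514]
ft_force: [0.0, -0.6, -1.2]
opening: 0.372
```

>>> {"op": "send_rows", "data": {"moves": [[[0,0,0.0015,0,0,0],[0,0,0.003,0,0,0],[0,0,0.003,0,0,0]]]}}

```text
t: 20.55
eef_pos: [487.4, -217.1, 51.5]
tcp_rot: [3.141, -0.0, 1.514]
ft_force: [-1.0, -0.7, 0.5]
opening: 0.37
```

>>> {"op": "send_rows", "data": {"moves": [[[0,0,0.0015,0,0,0],[0,0,0.0025,0,0,0],[0,0,0.0025,0,0,0]]]}}

```text
t: 20.8
eef_pos: [487.4, -217.1, 50.9]
tcp_rot: [3.141, -0.0, 1.514]
ft_force: [-1.9, -0.4, 3.2]
opening: 0.372
```

```bash
python3 - <<'E'
from h import *
im,K,T,_=cam('top'); rel([487.6,-217.2,51],1.514)
im2,K2,T2,_=cam('side')
a=cv2.resize(im[180:280,370:470],(400,400),interpolation=cv2.INTER_CUBIC); b=cv2.resize(im2[290:390,320:420],(400,400),interpolation=cv2.INTER_CUBIC); save('v9.png',np.hstack([a,b]))
E
```

```text
t 20.85 pos [ 487.37 -217.11   50.88] yaw 1.5143 rel mm [-0.07  0.24 -0.12] frac [-0.0002  0.0008 -0.0004] turn [0.0001 0.     0.0002] F [-0.8  0.   3. ]
```

View pics/v9.png

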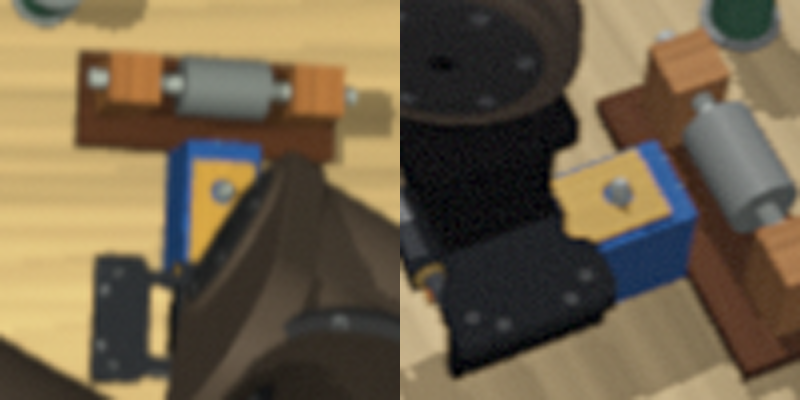

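The hole is over the pin in both views, and the plate rests on the bracket at the expected height with about 3 N. Now I release.

>>> {"op": "send_rows", "data": {"moves": [[[0,0,0,0,0,0],[0,0,0,0,0,0],[0,0,0,0,0,0],[0,0,0,0,0,0],[0,0,0,0,0,0],[0,0,0,0,0,0],[0,0,0,0,0,0]]], "grip": -0.3}}

```text
t: 21.48
eef_pos: [487.4, -217.1, 50.7]
tcp_rot: [-3.142, -0.0, 1.514]
ft_force: [-0.4, -0.6, -0.3]
opening: 0.648
```

>>> {"op": "send_rows", "data": {"moves": [[[0,0,-0.01,0,0,0],[0,0,-0.04,0,0,0],[0,0,-0.1,0,0,0],[0,0,-0.18,0,0,0],[0,0,-0.28,0,0,0],[0,-0.1,-0.35,0,0,0],[0.1,-0.15,-0.4,0,0,0],[0.2,-0.15,-0.4,0,0,0],[0.3,-0.15,-0.4,0,0,0],[0.4,-0.15,-0.4,0,0,0],[0.4,-0.15,-0.4,0,0,0],[0.4,-0.15,-0.4,0,0,0]]]}}

```text
t: 22.48
eef_pos: [449.3, -93.8, 171.6]
tcp_rot: [3.141, 0.0, 1.517]
ft_force: [0.6, -1.6, -0.3]
opening: 0.652
```

```bash
python3 - <<'E'
from h import *
im,K,T,_=cam('top'); rel([487.6,-217.2,51],1.514)
im2,K2,T2,_=cam('side')
a=cv2.resize(im[180:280,370:470],(400,400),interpolation=cv2.INTER_CUBIC); b=cv2.resize(im2[290:390,320:420],(400,400),interpolation=cv2.INTER_CUBIC); save('v10.png',np.hstack([a,b]))
E
```

```text
t 22.53 pos [449.44 -94.66 171.42] yaw 1.5158 rel mm [-120.22   44.72  120.51] frac [-0.4007  0.1491  0.4017] turn [0.0006 0.0002 0.0011] F [-0.4 -0.8 -0.5]
```

I've used up the picture views, so the last check is numeric.

```bash
python3 - <<'E'
from h import *
u=np.array([.9985,-.0555,0]);v=np.array([.0555,.9985,0]);p=np.array([572.5,-222,62.5])
C=np.array([p+a*u+b*v for a,b in((18,18),(18,-18),(-102,-18),(-102,18))])
for n in('top','side'):
    im,K,T,_=cam(n); h=cv2.cvtColor(im,cv2.COLOR_RGB2HSV); q=proj(K,T,C)
    m=((h[...,1]>165)&(h[...,0]<28)&(h[...,2]>120)).astype(np.uint8); z=np.zeros_like(m); cv2.fillConvexPoly(z,cv2.convexHull((q+(q-q.mean(0))*.25).astype(np.int32)),1); m*=z
    l=cv2.connectedComponentsWithStats(m); i=1+np.argmax(l[2][1:,4]); mm=(l[1]==i).astype(np.uint8)
    hull=cv2.convexHull(cv2.findNonZero(mm)); e=np.zeros_like(m); cv2.fillConvexPoly(e,q.astype(np.int32),1)
    print(n,'area',cv2.contourArea(hull),'expected',cv2.contourArea(q.astype(np.float32)),'rect',cv2.minAreaRect(hull),'exp',cv2.minAreaRect(q.astype(np.float32)))
s=env.state(); print(s['t'],s['ft_force'])
E
```

```text
top area 394.5 expected 776.3723589770962 rect ((424.5, 238.5), (33.0, 13.0), 90.0) exp ((423.5314025878906, 245.27391052246094), (15.346156120300293, 51.29274368286133), 2.1496245861053467)
side area 131.0 expected 1147.942706817761 rect ((327.70001220703125, 355.4000244140625), (17.441329956054688, 8.049844741821289), 63.43495178222656) exp ((353.7473449707031, 345.0917663574219), (18.290199279785156, 65.79812622070312), 69.52594757080078)
22.6833 [-0.06493145  0.22884412  0.33187814]
```

```bash
python3 - <<'E'
from h import *
u=np.array([.9985,-.0555,0]);v=np.array([.0555,.9985,0]);p=np.array([572.5,-222,62.5])
C=np.array([p+a*u+b*v for a,b in((18,18),(18,-18),(-102,-18),(-102,18))])
for n in('top','side'):
    im,K,T,_=cam(n); q=proj(K,T,C); print(n,'exp box',q.round().tolist())
    for d in env.outline_of(n,'guide'):
        if np.hypot(*(np.array(d['xy'])-q.mean(0)))<30:
            r=cv2.minAreaRect(cv2.findNonZero(d['region'].astype(np.uint8))); print(round(d['confidence'],2),d['region'].sum(),'got',cv2.boxPoints(r).round(1).tolist())
    h=cv2.cvtColor(im,cv2.COLOR_RGB2HSV)
    for a in range(18,-103,-12): 
        x,y=proj(K,T,p+a*u+8*v)[0].round().astype(int); print(a,h[y,x].tolist(),end=' ')
    print()
E
```

```text
top exp box [[417.0, 219.0], [432.0, 220.0], [430.0, 271.0], [415.0, 270.0]]
0.58 479 got [[417.0, 220.0], [432.0, 220.0], [432.0, 254.0], [417.0, 254.0]]
18 [17, 93, 156] 6 [20, 173, 192] -6 [20, 173, 193] -18 [20, 175, 194] -30 [20, 175, 197] -42 [20, 173, 199] -54 [20, 175, 194] -66 [15, 82, 56] -78 [17, 78, 69] -90 [16, 78, 78] -102 [16, 74, 83] 
side exp box [[379.0, 326.0], [388.0, 342.0], [327.0, 365.0], [320.0, 348.0]]
0.68 1215 got [[318.0, 348.29998779296875], [379.29998779296875, 325.0], [386.3999938964844, 343.79998779296875], [325.1000061035156, 367.0]]
18 [125, 39, 130] 6 [20, 136, 178] -6 [20, 140, 179] -18 [20, 133, 180] -30 [20, 134, 181] -42 [20, 136, 182] -54 [21, 137, 183] -66 [20, 132, 187] -78 [20, 136, 186] -90 [15, 170, 198] -102 [14, 157, 145]
```

```bash
python3 -c "
from h import *
print(env.job_done())"
```

```text
the job is handed in; nothing more can be done
None
```

The guide plate is on the bracket with its hole over the pin and the orange end out on the free side. The gripper is released and clear. I handed it in at about 23 s of the 67 s allowed; no verdict was reported.

- **Slide:** I pressed with about 6–14 N, well under the 32 N limit, and dragged the plate out to about 42 mm of overhang. There may have been a small slip at the start.
- **Pick-up:** I gripped the overhanging end by its two side edges and lifted it clear of the stand, level.
- **Placing:** The hole and pin lined up to about 1 mm before I lowered it. It touched down with about 3 N at the expected height, and both the top and side views then showed the pin through the hole.
- **Check after release:** In the side view the plate's outline matches the expected fitted pose to about 2 px. The top view matches where the plate can be seen, but the arm hid the orange end there.
- **Check that failed:** My first colour-threshold check after release covered only part of the plate, because its threshold was too strict. I replaced it with the outline check.
- **Camera disagreement:** The top and wrist cameras differ by about 4 mm in y. I relied on the wrist camera for the pin and checked it against the relative offsets in the other views.
- **Not checked:** I had used all 12 picture views, so no picture was viewed after release. I did not re-measure the spools, the ring or the screwdriver. The force readings showed no unexpected contact.

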